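Load the temperature probes for a comparison run

TASK

Load every temperature probe from the white rack into the aluminium block, each in a bore of its own (any bore): since the rack leaves only the steel sheath to hold, this means sliding it partway in and taking a new hold further back, on the handle, to push it home until the handle's shoulder meets the block. When all of them are home, press the plunger on the grey pedestal right down to its stop and let it spring back up, with the probes left fully home. Do not disturb the beaker, the bottle and the jar.

Things in the scene. Friction and masses are not known exactly. Their poses are not given: they have to be found in the camera images.
- block: fixed aluminium isothermal block, 150 (x) x 200 (y) x 85 mm high; origin under its centre. Four parallel bores open on its -x face, 50 mm apart along y, axes 50 mm above the bench; they run level along the block's +x, 17 mm across, 140 mm deep, no chamfer. Nothing stands on its flat top.
- bore0 (a point): centre of the mouth of bore 0 on the block's -x face (block frame: -75, -75, 50 mm); axes as the block's, +x points into the bore
- bore1 (a point): centre of the mouth of bore 1 on the block's -x face (block frame: -75, -25, 50 mm); axes as the block's, +x points into the bore
- bore2 (a point): centre of the mouth of bore 2 on the block's -x face (block frame: -75, 25, 50 mm); axes as the block's, +x points into the bore
- bore3 (a point): centre of the mouth of bore 3 on the block's -x face (block frame: -75, 75, 50 mm); axes as the block's, +x points into the bore
- rack: fixed white rack, 190 x 220 mm, origin under its centre. Probes lie level, lanes at y = -75, -25, 25, 75 mm, axis 50 mm up, tips to +x, shoulders at x = about -40 mm. Handles lie in slots (x -95 to -35, walls 58 mm high) with no room for fingers; sheaths rest in notches (x 59 to 71, 57 mm high). In between a sheath's sides are free, floor 12 mm high. Probes lift straight up.
- probe0: temperature probe (may be absent), 0.17 kg: round steel sheath 14 mm across, 130 mm long, its last 6 mm tapered to 8 mm, and a square black handle 22 x 22 x 50 mm. Origin on the axis at the shoulder where sheath and handle meet; +x to the tip (tip at x = 130 mm, handle from x = 0 to -50 mm). Centre of mass about 50 mm ahead of the origin. Starts in the rack.
- probe1: temperature probe (may be absent), 0.17 kg: round steel sheath 14 mm across, 130 mm long, its last 6 mm tapered to 8 mm, and a square black handle 22 x 22 x 50 mm. Origin on the axis at the shoulder where sheath and handle meet; +x to the tip (tip at x = 130 mm, handle from x = 0 to -50 mm). Centre of mass about 50 mm ahead of the origin. Starts in the rack.
- probe2: temperature probe (may be absent), 0.17 kg: round steel sheath 14 mm across, 130 mm long, its last 6 mm tapered to 8 mm, and a square black handle 22 x 22 x 50 mm. Origin on the axis at the shoulder where sheath and handle meet; +x to the tip (tip at x = 130 mm, handle from x = 0 to -50 mm). Centre of mass about 50 mm ahead of the origin. Starts in the rack.
- probe3: temperature probe (may be absent), 0.17 kg: round steel sheath 14 mm across, 130 mm long, its last 6 mm tapered to 8 mm, and a square black handle 22 x 22 x 50 mm. Origin on the axis at the shoulder where sheath and handle meet; +x to the tip (tip at x = 130 mm, handle from x = 0 to -50 mm). Centre of mass about 50 mm ahead of the origin. Starts in the rack.
- pedestal: fixed grey round pedestal of the start plunger, 76 mm across at the foot and 45 mm high, origin under its centre
- plunger (a joint): travel of the start plunger: 0 up, 0.015 m down at its stop; a spring returns it (3 N at the start, 10 N at the stop)
- plunger_top (a point): centre of the top of the plunger's round black head, 40 mm across; 72 mm above the bench when up
- beaker: empty glass beaker, 80 mm across, 80 mm high, origin under its centre; a bystander
- bottle: amber bottle, 60 mm across, 95 mm high, origin under its centre; a bystander
- jar: white jar with a red lid, 60 mm across, 70 mm high, origin under its centre; a bystander
Mind the look-alikes: they are no part of the job. Leave any blue look-alike of the probe0 alone.

How it is judged (in metres and radians):
On the way, in this order (a step that is already met when the one before it is completed fails the run):
1. every probe present is home in a bore of the block (((distance between probe0 and bore0 below 0.006 m and angle between the x axis of probe0 and the x axis of block, either way round below 0.06 rad) or (distance between probe0 and bore1 below 0.006 m and angle between the x axis of probe0 and the x axis of block, either way round below 0.06 rad) or (distance between probe0 and bore2 below 0.006 m and angle between the x axis of probe0 and the x axis of block, either way round below 0.06 rad) or (distance between probe0 and bore3 below 0.006 m and angle between the x axis of probe0 and the x axis of block, either way round below 0.06 rad)) and ((distance between probe1 and bore0 below 0.006 m and angle between the x axis of probe1 and the x axis of block, either way round below 0.06 rad) or (distance between probe1 and bore1 below 0.006 m and angle between the x axis of probe1 and the x axis of block, either way round below 0.06 rad) or (distance between probe1 and bore2 below 0.006 m and angle between the x axis of probe1 and the x axis of block, either way round below 0.06 rad) or (distance between probe1 and bore3 below 0.006 m and angle between the x axis of probe1 and the x axis of block, either way round below 0.06 rad)) and ((distance between probe2 and bore0 below 0.006 m and angle between the x axis of probe2 and the x axis of block, either way round below 0.06 rad) or (distance between probe2 and bore1 below 0.006 m and angle between the x axis of probe2 and the x axis of block, either way round below 0.06 rad) or (distance between probe2 and bore2 below 0.006 m and angle between the x axis of probe2 and the x axis of block, either way round below 0.06 rad) or (distance between probe2 and bore3 below 0.006 m and angle between the x axis of probe2 and the x axis of block, either way round below 0.06 rad)) and ((distance between probe3 and bore0 below 0.006 m and angle between the x axis of probe3 and the x axis of block, either way round below 0.06 rad) or (distance between probe3 and bore1 below 0.006 m and angle between the x axis of probe3 and the x axis of block, either way round below 0.06 rad) or (distance between probe3 and bore2 below 0.006 m and angle between the x axis of probe3 and the x axis of block, either way round below 0.06 rad) or (distance between probe3 and bore3 below 0.006 m and angle between the x axis of probe3 and the x axis of block, either way round below 0.06 rad))), for 0.2 s.
2. the plunger is pressed down to its stop (value of joint plunger above 0.0135 m), for 0.1 s.
At the end, for the whole second after the job is handed in: Every probe present is home in a bore: its shoulder within 6 mm of the centre of the bore's mouth, its axis within 0.06 rad of the bore's, at rest; the plunger is up again (within 3 mm) (all of step 1 and value of joint plunger below 0.003 m and linear speed of each of probe0, probe1, probe2, probe3 below 0.02 m/s); the robot touches nothing.
It fails at once if the beaker is tipped over or moved by more than 40 mm (distance of beaker from where it was at the start of the episode above 0.04 m or angle between beaker's own z axis and vertical above 0.6 rad).
It fails at once if the bottle is tipped over or moved by more than 40 mm (distance of bottle from where it was at the start of the episode above 0.04 m or angle between bottle's own z axis and vertical above 0.6 rad).
It fails at once if the jar is tipped over or moved by more than 40 mm (distance of jar from where it was at the start of the episode above 0.04 m or angle between jar's own z axis and vertical above 0.6 rad).
Of probe0, probe1, probe2, probe3 only 2 to 3 are there at a start; the rules pass over those that are not, and their reading is None.
At some moment in a run one of probe0, probe1, probe2, probe3 may be knocked a few centimetres aside while the robot is not near it.
Once in a run the grip may slacken for a moment while it holds something.
It also fails if it takes over 210 s, if anything falls off the work surface, if the arm or the gripper's body presses on something with over 40 N, if the wrist force passes 120 N, or if a joint passes its speed limit or range.

ROBOT

A 6-joint arm with a two-finger parallel gripper is mounted at the origin on the work surface. World frame = base frame: x ahead of the robot, y to its left, z up, the work surface at z = 0. Lengths are in mm, angles in degrees, forces in N, time in s.
With the tool pointing down it reaches from about 350 to 850 mm from the base axis. Payload 8.1 kg.
Tool frame: the origin (TCP) lies midway between the tips of the shut fingers; the grasp point (between the pads) lies 19 mm behind it; z points along the fingers, y is the line along which they close (so a half turn about z gives the same grasp; the last joint's range is limited). The gripper opens to 85 mm and grips with 20 to 120 N. Pads are 22 mm wide; open, the fingers measure 114 mm over their backs; the gripper's body (76 mm by 85 mm) begins 54 mm behind the grasp point. The pads swing forward as they close: fully open they stand 13 mm farther back than shut.
Start: joints at [-81.039, 7.471, 85.268, -0, 87.261, -4.893], TCP at [143.691, -582.545, 231.292] pointing down, gripper open.
Joint ranges: [-169.43, 169.43], [-51.17, 129.36], [1.28, 143.12], [-76.62, 256.62], [0, 156.53], [-152.29, 152.29]. Speed limits (degrees/s): [136.94, 136.94, 159.86, 180, 180, 180].

INTERFACE

Orientations are given as [roll, pitch, yaw] about the fixed x, y, z axes, in that order (R = Rz(yaw) Ry(pitch) Rx(roll)).
In Python, from bench import r gives the robot as it stands.
- The arm moves only by the tool apply_moves, never from a script. Its argument "steps" is a list of rows, each a list of 7 numbers: the opening, from -1 (shut) to 1 (fully open), then the shift along the tool's x, y, z in mm, then the turn, a rotation vector about the tool's x, y, z in units of 5 degrees (1.0 is 5 degrees). A call has exactly 8 rows; each row shifts and turns the commanded pose from where the row before left it, along the tool's axes as they then stand; what a row does not reach is not made up. A row lasts 1/10 s, in which the tool goes at most 50 mm and 8.59 degrees, less where a joint would pass 70% of its speed; a pose out of reach is approached as far as the arm can. A call is refused whole if a number of a shift passes 50 or a number of a turn 1, either way. A call with a gripper value outside its range is refused whole. The fingers move at their own pace and stop on an object; "squeeze" is the grip in N (left out, the last holds). Time passes only in rows, so rows that do not move let the fingers close, or fill a call up. It gives the time, the measured TCP pose, the force, the opening and the grip force at its end, in the units of the state.
- r.sense(): the state, without advancing time (a new reading comes with each control period).
- r.snapshot(name): name is "scene" or "top" or "wrist"; returns a dict with "color" (384x512x3 uint8, blue, green, red), "depth" (384x512 float32, mm along the optical axis (not along the pixel's ray), 0 where there is no reading), "mtx" (3x3 intrinsics, pixels), "dist" ([k1, k2, p1, p2, k3] as OpenCV has them; the pictures are not rectified), "T" (4x4, takes a point from camera to world coordinates); the wrist camera has in their place "hand_eye" (4x4, takes a point from camera to tool coordinates, whose origin is the TCP and whose axes are the flange's). Camera axes: x right, y down, z forward; pixel columns grow to the right and rows downward; lengths in mm; the calibration is good to about 2 mm. A picture is of the moment at which its call begins: read the wrist's pose just before it.
- r.hand_in(): hands the job in; it is judged then, once.
The state is a dict: "time": time; "joint_pos": joint angles; "qd": joint speeds; "joint_efforts": joint torques, N m; "tool_pos": TCP position; "tcp_rot": TCP orientation; "ft_force": force on the tool from outside, world axes, zero at the start; "wrist_torque": the same for the moment, N m; "finger_gap": finger opening in mm; "grip_force": force on a finger pad.
Only numpy, scipy, OpenCV 4.12 (cv2) and the standard library are available. Lean on these libraries where they do the work, as an engineer would, in place of code of your own. Each camera call takes 0.05 s, during which the arm holds its last target. There are 200 camera calls.

## Working session

There is one attempt and no reset: what is moved stays moved. The work goes in short steps, Python scripts to look and compute and a tool call to move; the robot and the scene stay as the last step left them, time stands still between calls to the robot, and variables do not carry over. Pictures are saved under pics/ and viewed, at most 14 in all, crops included, and the job is handed in when it is done.

Besides the shell and the picture viewer there is one more tool, called after "Emit:" in YAML: its name, and indented under it one key for each argument. apply_moves: Moves the arm, as the interface text tells. Its arguments: {"type":"object","properties":{"steps":{"type":"array"},"squeeze":{"type":"number"}},"required":["steps"]}

```bash
ls; mkdir -p pics; cat > h.py <<'E'
import numpy as np, cv2
from bench import r
def save(n,f):
    s=r.snapshot(n); cv2.imwrite(f,s['color']); return s
E
python3 - <<'E'
from h import *
for n in ('scene','top'):
    s=save(n,f'pics/{n}0.png'); np.savez(f'{n}0.npz',**s); print(n,s['mtx'],s['dist'],s['T'].round(3))
print(r.sense())
E
```

```text
pics
scene [[430.07641344   0.         257.41054242]
 [  0.         430.07641344 196.60547294]
 [  0.           0.           1.        ]] [0.02772131 0.         0.         0.         0.        ] [[-8.110000e-01  4.090000e-01 -4.170000e-01  1.038491e+03]
 [ 5.850000e-01  5.650000e-01 -5.820000e-01  7.047400e+02]
 [-2.000000e-03 -7.160000e-01 -6.980000e-01  9.152500e+02]
 [ 0.000000e+00  0.000000e+00  0.000000e+00  1.000000e+00]]
top [[391.2203986    0.         252.42380193]
 [  0.         391.2203986  196.28500241]
 [  0.           0.           1.        ]] [-0.09169354  0.          0.          0.          0.        ] [[ 2.000000e-03 -9.950000e-01  1.000000e-01  4.111900e+02]
 [-1.000000e+00 -1.000000e-03  1.000000e-02 -1.476000e+00]
 [-1.000000e-02 -1.000000e-01 -9.950000e-01  1.141146e+03]
 [ 0.000000e+00  0.000000e+00  0.000000e+00  1.000000e+00]]
{'time': 0.1, 'joint_pos': array([-8.10390411e+01,  7.51194180e+00,  8.53222723e+01, -3.40913793e-04,
        8.72598675e+01, -4.89269738e+00]), 'qd': array([ 0.04318189, -0.02568859, -0.2087056 , -0.05760158, -0.0326416 ,
        0.13341822]), 'joint_efforts': array([ 1.24304421e-03, -5.70950997e+01, -5.01942945e+01, -1.96395004e-04,
        8.10916565e-03,  1.31422280e-05]), 'tool_pos': array([ 143.61417685, -582.06640705,  230.34456555]), 'tcp_rot': array([-1.79906232e+02, -7.68495068e-03,  1.38536666e+01]), 'ft_force': array([ 0.17264267, -0.04208824,  0.24621332]), 'wrist_torque': array([-0.00242045,  0.00264014, -0.01897585]), 'grip_force': 0.0, 'finger_gap': 85.41556493064793}
```

View pics/top0.png

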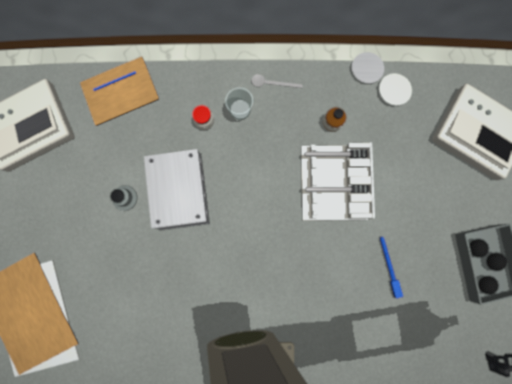

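View pics/scene0.png

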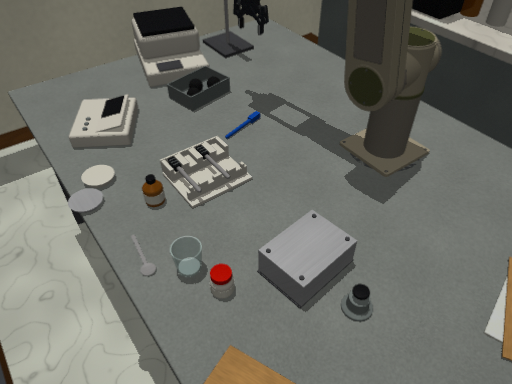

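```bash
cat >> h.py <<'E'
def cloud(s,T=None):
    T=s['T'] if T is None else T
    h,w=s['depth'].shape; v,u=np.mgrid[:h,:w]
    p=cv2.undistortPoints(np.stack([u,v],-1).reshape(-1,1,2).astype(float),s['mtx'],s['dist']).reshape(h,w,2)
    d=s['depth'][...,None]; P=np.concatenate([p*d,d],-1)
    return P@T[:3,:3].T+T[:3,3]
def ray(s,uv,z,T=None):
    T=s['T'] if T is None else T
    p=cv2.undistortPoints(np.array(uv,float).reshape(-1,1,2),s['mtx'],s['dist']).reshape(-1,2)
    d=np.c_[p,np.ones(len(p))]@T[:3,:3].T; o=T[:3,3]
    return o+d*((z-o[2])/d[:,2])[:,None]
E
python3 - <<'E'
from h import *
S={n:dict(np.load(f'{n}0.npz')) for n in('top','scene')}
for n,boxes in (('top',dict(block=(140,215,140,235),rack=(292,385,135,228),ped=(100,140,175,215),jar=(185,217,100,135),beaker=(220,258,83,123),bottle=(320,350,102,135),bluep=(370,410,230,302))),('scene',dict(block=(250,365,205,310),ped=(335,380,275,325),rack=(150,260,130,210)))):
    s=S[n];C=cloud(s)
    for k,(a,b,c,d) in boxes.items():
        P=C[c:d,a:b].reshape(-1,3); P=P[s['depth'][c:d,a:b].ravel()>0]; Q=P[P[:,2]>8]
        if len(Q)==0: print(n,k,'none');continue
        zt=np.percentile(Q[:,2],[50,90,98]); top=Q[Q[:,2]>(zt[1]-8)]
        rc=cv2.minAreaRect(top[:,:2].astype(np.float32))
        print(n,k,len(Q),'z',zt.round(1),'rect',np.round(rc[0],1),np.round(rc[1],1),round(rc[2],1),'mean',top[:,:2].mean(0).round(1),'bench',np.median(P[P[:,2]<8][:,2]).round(1))
im=S['top']['color']; c=cv2.resize(im[130:240,140:390],None,fx=3.2,fy=3.2,interpolation=cv2.INTER_CUBIC); cv2.imwrite('pics/topcrop.png',c)
E
```

```text
top block 4237 z [85.5 88.2 89.8] rect [539.9 223.1] [201.9 151. ] 8.1 mean [538.5 222.2] bench 0.9
top rack 5343 z [35.6 59.5 62.3] rect [ 567.  -233.9] [216.9 193.6] 0.7 mean [ 575.2 -262.9] bench 0.5
top ped 498 z [42.5 73.2 75.5] rect [520.7 388.5] [37. 36.] 34.3 mean [520.  387.6] bench 0.9
top jar 434 z [69.2 72.8 75. ] rect [754.1 155.2] [51.9 50.8] 42.4 mean [753.8 155.4] bench 0.8
top beaker 544 z [51.6 80.7 82.8] rect [787.7  48.8] [76.9 76.1] 0.2 mean [789.9  49.1] bench 1.2
top bottle 423 z [65.4 95.3 97.3] rect [ 748.7 -227.7] [21.8 27.9] 3.8 mean [ 748.2 -227.7] bench 0.5
top bluep 381 z [16.8 24.  26.2] rect [ 316.5 -384.6] [169.9  23.3] 16.8 mean [ 278.3 -397. ] bench 0.2
scene block 5937 z [83.2 86.  87.4] rect [540.6 224. ] [203.6 153.2] 7.6 mean [545.8 228.5] bench -0.5
scene ped 787 z [41.4 71.9 73.5] rect [523.1 390. ] [37.5 37.5] 59.3 mean [523.4 390.6] bench -0.5
scene rack 3972 z [37.1 58.4 70.4] rect [ 613.4 -232.3] [310.7 197. ] 1.9 mean [ 606.2 -248.3] bench -0.8
```

View pics/topcrop.png

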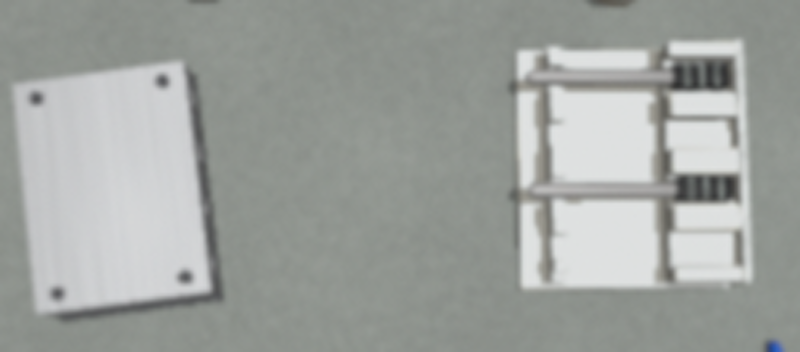

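```bash
cat >> h.py <<'E'
from scipy.spatial.transform import Rotation as Ro
def pose(st=None):
    st=st or r.sense(); T=np.eye(4); T[:3,:3]=Ro.from_euler('xyz',st['tcp_rot'],degrees=True).as_matrix(); T[:3,3]=st['tool_pos']; return T
def plan(targets,op,n):
    """targets: list of (xyz, yaw); n rows each; prints rounded rows"""
    T=pose(); out=[]
    for (p,yaw),k in zip(targets,n):
        R1=Ro.from_euler('xyz',[180,0,yaw],degrees=True)
        for i in range(k,0,-1):
            R=Ro.from_matrix(T[:3,:3])
            d=(np.array(p)-T[:3,3])/i; s=R.inv().apply(d).round(1)
            rv=((R.inv()*R1).as_rotvec(degrees=True)/i/5).round(3)
            T[:3,3]+=R.apply(s); T[:3,:3]=(R*Ro.from_rotvec(rv*5,degrees=True)).as_matrix()
            out.append([op,*map(float,s),*map(float,rv)])
    for i in range(0,len(out),8): print(out[i:i+8])
    print('end',T[:3,3].round(1))
E
python3 - <<'E'
from h import *
print(r.snapshot('wrist')['hand_eye'].round(3),r.snapshot('wrist')['mtx'])
plan([((520,-240,330),91)],1,[16])
E
```

```text
[[-1.00000e-03 -9.46000e-01 -3.24000e-01  8.39280e+01]
 [ 1.00000e+00 -1.00000e-03  0.00000e+00 -7.26000e-01]
 [-1.00000e-03 -3.24000e-01  9.46000e-01 -1.42557e+02]
 [ 0.00000e+00  0.00000e+00  0.00000e+00  1.00000e+00]] [[287.0481509    0.         258.94558484]
 [  0.         287.0481509  196.96784051]
 [  0.           0.           1.        ]]
[[1, 28.0, -15.1, -6.2, -0.001, -0.001, -0.964], [1, 29.1, -12.7, -6.2, -0.001, -0.001, -0.964], [1, 30.1, -10.2, -6.2, -0.001, -0.001, -0.964], [1, 30.9, -7.7, -6.2, -0.001, -0.0, -0.964], [1, 31.4, -5.1, -6.2, -0.001, -0.0, -0.964], [1, 31.7, -2.4, -6.2, -0.001, -0.001, -0.964], [1, 31.8, 0.3, -6.2, -0.0, -0.0, -0.965], [1, 31.7, 2.9, -6.2, -0.001, -0.001, -0.964]]
[[1, 31.3, 5.6, -6.2, -0.0, -0.0, -0.965], [1, 30.7, 8.2, -6.2, -0.001, -0.001, -0.964], [1, 29.9, 10.8, -6.2, -0.0, -0.0, -0.965], [1, 28.9, 13.2, -6.2, -0.001, -0.001, -0.964], [1, 27.7, 15.6, -6.2, -0.0, -0.0, -0.965], [1, 26.3, 17.9, -6.2, -0.001, -0.001, -0.964], [1, 24.7, 20.0, -6.2, -0.0, -0.0, -0.965], [1, 22.9, 22.0, -6.3, -0.001, -0.001, -0.964]]
end [ 520. -240.  330.]
```

Emit:
apply_moves:
  steps:
    - [1,28,-15,-6,0,0,-0.96]
    - [1,29,-13,-6,0,0,-0.96]
    - [1,30,-10,-6,0,0,-0.96]
    - [1,31,-8,-6,0,0,-0.96]
    - [1,31.5,-5,-6,0,0,-0.97]
    - [1,32,-2.5,-6,0,0,-0.97]
    - [1,32,0,-6,0,0,-0.97]
    - [1,32,3,-6,0,0,-0.97]

```text
time: 1.0
tool_pos: [333.1, -409.4, 279.4]
tcp_rot: [-180.0, -0.0, 52.6]
ft_force: [0.7, -0.5, -0.1]
finger_gap: 85.2
grip_force: 0.0
```

Emit:
apply_moves:
  steps:
    - [1,31,6,-6,0,0,-0.96]
    - [1,31,8,-6,0,0,-0.96]
    - [1,30,11,-6,0,0,-0.96]
    - [1,29,13,-6,0,0,-0.96]
    - [1,28,15.5,-6,0,0,-0.97]
    - [1,26,18,-6,0,0,-0.97]
    - [1,25,20,-6,0,0,-0.97]
    - [1,23,22,-6,0,0,-0.97]

```text
time: 1.8
tool_pos: [521.5, -237.9, 327.3]
tcp_rot: [-180.0, -0.0, 91.3]
ft_force: [0.4, -0.7, 0.0]
finger_gap: 85.4
grip_force: 0.0
```

```bash
python3 - <<'E'
from h import *
st=r.sense(); s=r.snapshot('wrist'); s['P']=pose(st); np.savez('w1.npz',**s); cv2.imwrite('pics/w1.png',s['color']); print(st['tool_pos'],st['tcp_rot'],st['joint_pos'].round(1))
E
```

```text
[ 521.49420784 -237.87694487  327.34740149] [-1.79986486e+02 -6.55847027e-03  9.12557725e+01] [-29.6   2.2  80.9  -0.   96.9 -30.9]
```

View pics/w1.png

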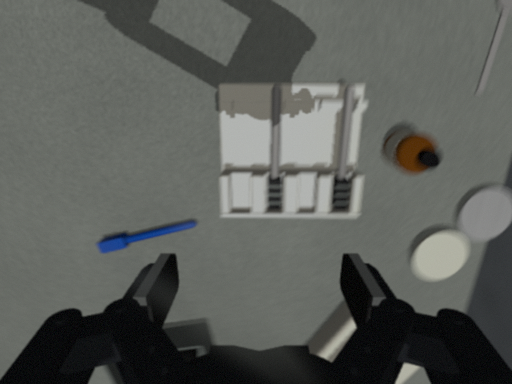

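```bash
python3 - <<'E'
from h import *
s=dict(np.load('w1.npz')); T=s['P']@s['hand_eye']; C=cloud(s,T)
for nm,(a,b) in dict(L=(266,290),R=(335,358)).items():
    m=np.zeros(C.shape[:2],bool); m[100:168,a:b]=1; m&=(C[...,2]>42)&(s['depth']>0)
    P=C[m]; v,u=np.nonzero(m)
    vx,vy,x0,y0=cv2.fitLine(P[:,:2].astype(np.float32),cv2.DIST_HUBER,0,.01,.01).ravel()
    print(nm,len(P),'z',np.percentile(P[:,2],[5,50,90]).round(1),'pt',(x0+vx*(-225-y0)/vy).round(1),'at y=-225; yaw',np.degrees(np.arctan2(vy,vx)).round(2)%180)
    # edge midpoints by row, gradient in gray, ray to z=50
    g=cv2.cvtColor(s['color'],cv2.COLOR_BGR2GRAY).astype(float); mid=[]
    for row in range(105,166,3):
        us=u[v==row]
        if len(us)>2: mid.append([us.mean(),row])
    Q=ray(s,mid,50,T); f=np.polyfit(Q[:,1],Q[:,0],1); print('  mid ray x at -225',np.polyval(f,-225).round(1),'yaw',(90-np.degrees(np.arctan(f[0]))).round(2),np.std(Q[:,0]-np.polyval(f,Q[:,1])).round(2))
# handles black
    sub=s['color'][165:225,a-8:b+4].max(-1); k=(sub<70); vv,uu=np.nonzero(k); print('  handle rows',vv.min()+165,vv.max()+165,'y', ray(s,[[(a+b)/2,vv.min()+165],[(a+b)/2,vv.max()+165]],58,T)[:,1].round(1))
m=(C[...,2]>30)&(s['depth']>0); m[:70]=0;m[230:]=0;m[:,:210]=0;m[:,372:]=0
P=C[m]; rc=cv2.minAreaRect(P[:,:2].astype(np.float32)); print(rc)
cv2.imwrite('pics/w1c.png',cv2.resize(s['color'][70:225,205:375],None,fx=3.5,fy=3.5,interpolation=cv2.INTER_CUBIC))
E
```

```text
L 782 z [48.3 55.8 57.5] pt 541.2 at y=-225; yaw 88.75
  mid ray x at -225 541.5 yaw 88.31 1.49
  handle rows 172 210 y [-255.5 -315.6]
R 782 z [49.8 55.7 57.4] pt 641.0 at y=-225; yaw 90.01
  mid ray x at -225 643.0 yaw 90.11 0.36
  handle rows 175 210 y [-257.8 -313.4]
((566.7048950195312, -233.48143005371094), (214.61187744140625, 192.35130310058594), 0.7534798383712769)
```

View pics/w1c.png

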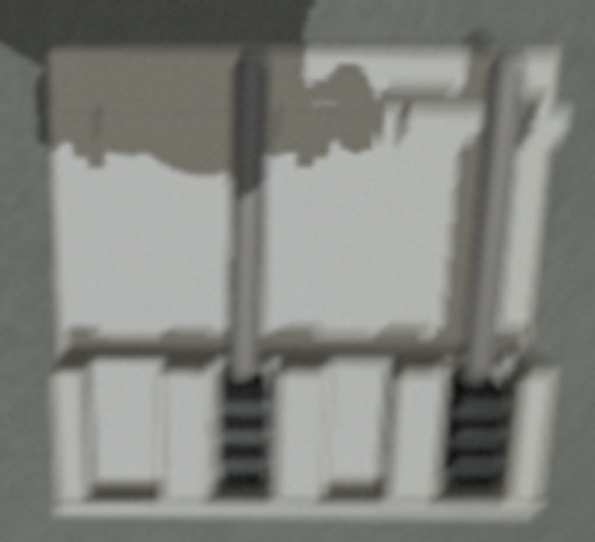

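```bash
python3 - <<'E'
from h import *
plan([((541.5,-248,100),90.5),((541.5,-248,31),90.5)],0,[6,2])
E
```

```text
[[0, -2.4, 2.7, 38.0, 0.005, -0.003, 0.041], [0, -2.3, 2.7, 38.1, 0.005, -0.003, 0.041], [0, -2.3, 2.7, 38.0, 0.005, -0.003, 0.04], [0, -2.3, 2.7, 38.1, 0.005, -0.003, 0.041], [0, -2.3, 2.8, 38.0, 0.005, -0.003, 0.04], [0, -2.3, 2.8, 38.1, 0.006, -0.004, 0.041], [0, -0.0, -0.0, 34.5, -0.0, 0.0, -0.0], [0, -0.0, -0.0, 34.5, -0.0, 0.0, -0.0]]
end [ 541.5 -248.    31. ]
```

Emit:
apply_moves:
  steps:
    - [0,-2.4,4,38,0,0,0.05]
    - [0,-2.4,4,38,0,0,0.05]
    - [0,-2.3,4,38,0,0,0.05]
    - [0,-2.3,4,38,0,0,0]
    - [0,-2.3,2,38,0,0,0]
    - [0,-2.3,2,38,0,0,0]
    - [0,0,0,0,0,0,0]
    - [0,0,0,0,0,0,0]

```text
time: 2.65
tool_pos: [540.2, -252.5, 99.2]
tcp_rot: [-179.9, -0.1, 90.3]
ft_force: [0.3, 1.0, 0.8]
finger_gap: 42.8
grip_force: 0.0
```

```bash
python3 - <<'E'
from h import *
st=r.sense(); print(st['tool_pos'],st['tcp_rot'],st['finger_gap'])
st=r.sense(); s=r.snapshot('wrist'); s['P']=pose(st); np.savez('w2.npz',**s); cv2.imwrite('pics/w2.png',s['color'])
E
```

```text
[ 540.22596085 -252.48102831   99.18830285] [-1.79898690e+02 -6.24238446e-02  9.02874608e+01] 42.78076395977089
```

View pics/w2.png

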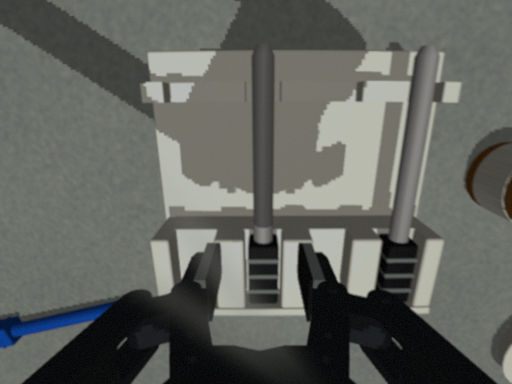

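```bash
python3 - <<'E'
from h import *
s=dict(np.load('w2.npz')); T=s['P']@s['hand_eye']
print(ray(s,[[262,238],[400,240]],58,T).round(1), ray(s,[[263,48],[264,212],[428,52],[399,238]],50,T).round(1))
C=cloud(s,T)
for a,b in ((245,285),(380,440)):
    m=np.zeros(C.shape[:2],bool); m[60:215,a:b]=1; m&=(C[...,2]>42)&(s['depth']>0)
    m[75:105]=0
    P=C[m]; vx,vy,x0,y0=cv2.fitLine(P[:,:2].astype(np.float32),cv2.DIST_HUBER,0,.01,.01).ravel(); print('x at -240',x0+vx*(-240-y0)/vy,'yaw',np.degrees(np.arctan2(vy,vx)),np.percentile(P[:,2],[50,95]))
E
```

```text
[[ 542.4 -262.1   58. ]
 [ 641.9 -263.5   58. ]] [[ 542.2 -138.6   50. ]
 [ 543.8 -245.3   50. ]
 [ 643.6 -139.3   50. ]
 [ 645.3 -266.    50. ]]
x at -240 542.23987 yaw -89.58928 [55.79748518 57.45662365]
x at -240 640.01587 yaw -89.591095 [55.48696689 57.38531829]
```

Emit:
apply_moves:
  steps:
    - [0,3,1,0,0,0,0]
    - [0,3.5,0.8,0,0,0,0]
    - [0,0,0,20,0,0,0]
    - [0,0,0,25,0,0,0]
    - [0,0,0,15,0,0,0]
    - [0,0,0,7.5,0,0,0]
    - [0,0,0,0,0,0,0]
    - [0,0,0,0,0,0,0]

```text
time: 3.5
tool_pos: [543.3, -246.5, 32.8]
tcp_rot: [179.9, 0.0, 90.3]
ft_force: [0.2, -0.3, 0.6]
finger_gap: 42.9
grip_force: 0.0
```

Emit:
apply_moves:
  steps:
    - [-1,0,0,0,0,0,0]
    - [-1,0,0,0,0,0,0]
    - [-1,0,0,0,0,0,0]
    - [-1,0,0,0,0,0,0]
    - [-1,0,0,0,0,0,0]
    - [-1,0,0,0,0,0,0]
    - [-1,0,0,0,0,0,0]
    - [-1,0,0,0,0,0,0]
  squeeze: 70

```text
time: 4.3
tool_pos: [543.5, -246.7, 33.1]
tcp_rot: [179.9, 0.1, 90.3]
ft_force: [-0.1, 1.5, 5.4]
finger_gap: 11.8
grip_force: 68.6
```

Emit:
apply_moves:
  steps:
    - [-1,0,0,-3,0,0,0]
    - [-1,0,0,-6,0,0,0]
    - [-1,0,0,-10,0,0,0]
    - [-1,0,0,-15,0,0,0]
    - [-1,0,0,-15,0,0,0]
    - [-1,0,0,-5,0,0,0]
    - [-1,0,0,0,0,0,0]
    - [-1,0,0,0,0,0,0]

```text
time: 5.1
tool_pos: [542.6, -246.2, 85.8]
tcp_rot: [180.0, 0.0, 90.3]
ft_force: [1.0, 0.4, -3.5]
finger_gap: 11.5
grip_force: 68.3
```

```bash
cat >> h.py <<'E'
def wl(f):
    st=r.sense(); s=r.snapshot('wrist'); s['P']=pose(st); np.savez(f'{f}.npz',**s); cv2.imwrite(f'pics/{f}.png',s['color']); print(st['tool_pos'].round(1),st['tcp_rot'].round(2),st['finger_gap'].round(1),st['grip_force'],st['ft_force'].round(1)); return s
E
python3 -c "
from h import *
wl('w3')"
```

```text
Traceback (most recent call last):
  File "h.py", line 33, in wl
    st=r.sense(); s=r.snapshot('wrist'); s['P']=pose(st); np.savez(f'{f}.npz',**s); cv2.imwrite(f'pics/{f}.png',s['color']); print(st['tool_pos'].round(1),st['tcp_rot'].round(2),st['finger_gap'].round(1),st['grip_force'],st['ft_force'].round(1)); return s
                                                                                                                                                                                  ^^^^^^^^^^^^^^^^^^^^^^
AttributeError: 'float' object has no attribute 'round'
```

View pics/w3.png

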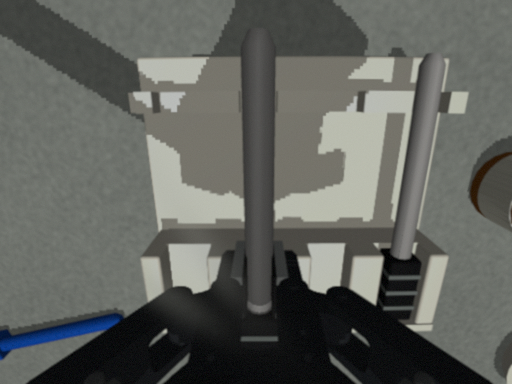

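```bash
sed -i "s/st\['finger_gap'\].round(1)/st['finger_gap']/" h.py; python3 - <<'E'
from h import *
plan([((539.5,46.7,200),98)],-1,[8])
E
```

```text
[[-1, 36.6, -0.2, -14.3, -0.001, -0.001, -0.192], [-1, 36.6, 0.5, -14.3, -0.001, -0.001, -0.192], [-1, 36.6, 1.1, -14.3, -0.001, -0.001, -0.193], [-1, 36.5, 1.7, -14.4, -0.001, -0.001, -0.192], [-1, 36.5, 2.3, -14.4, -0.001, -0.0, -0.193], [-1, 36.5, 2.9, -14.3, -0.001, -0.001, -0.192], [-1, 36.4, 3.5, -14.4, -0.001, -0.0, -0.193], [-1, 36.4, 4.2, -14.3, -0.002, -0.001, -0.192]]
end [539.5  46.7 200. ]
```

Emit:
apply_moves:
  steps:
    - [-1,10,0,-10,0,0,0]
    - [-1,20,0,-10,0,0,-0.1]
    - [-1,22,0,-10,0,0,-0.15]
    - [-1,22,0,-10,0,0,-0.15]
    - [-1,22,0,-10,0,0,-0.15]
    - [-1,22,0.5,-10,0,0,-0.15]
    - [-1,22,1,-10,0,0,-0.15]
    - [-1,22,1.5,-8,0,0,-0.15]

```text
time: 5.95
tool_pos: [539.0, -82.6, 164.6]
tcp_rot: [180.0, -0.0, 95.3]
ft_force: [0.3, -0.3, -1.5]
finger_gap: 11.9
grip_force: 68.3
```

Emit:
apply_moves:
  steps:
    - [-1,22,2,-8,0,0,-0.15]
    - [-1,22,2,-8,0,0,-0.15]
    - [-1,22,2,-8,0,0,-0.15]
    - [-1,22,2,-6,0,0,-0.14]
    - [-1,22,2,-6,0,0,-0.1]
    - [-1,22,2,0,0,0,0]
    - [-1,0,0,0,0,0,0]
    - [-1,0,0,0,0,0,0]

```text
time: 6.75
tool_pos: [534.4, 48.9, 199.8]
tcp_rot: [-180.0, 0.0, 98.8]
ft_force: [-0.9, -0.2, -1.4]
finger_gap: 11.9
grip_force: 68.3
```

```bash
python3 -c "
from h import *
wl('w4'); save('top','pics/top1.png')"
```

```text
[534.4  48.9 199.8] [-1.7997e+02  1.0000e-02  9.8850e+01] 11.899282761908008 68.33174667321146 [-0.9 -0.2 -1.4]
```

View pics/w4.png

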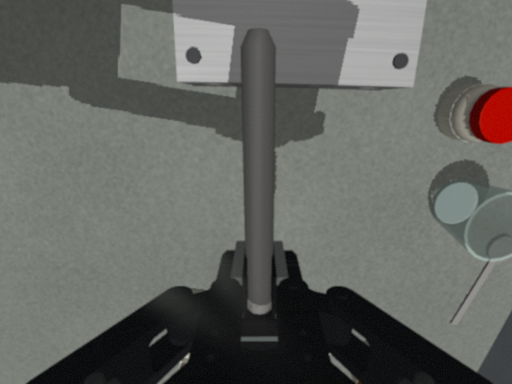

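```bash
cat >> h.py <<'E'
def held(s):
    C=cloud(s,s['hand_eye']); d=s['depth']>0
    m=d&(abs(C[...,1])<12)&(C[...,0]>25)&(C[...,0]<105)&(C[...,2]<2)&(C[...,2]>-45)
    P=C[m]; f=np.polyfit(P[:,0],P[:,1],1)
    xs=[];zs=[]
    for x in range(30,105,5):
        q=P[abs(P[:,0]-x)<2.5]
        if len(q)>5: xs.append(x); zs.append(np.percentile(q[:,2],10))
    g=np.polyfit(xs,zs,1)
    m2=d&(abs(C[...,1])<9)&(C[...,0]>25)&(C[...,0]<140)&(C[...,2]<2)&(C[...,2]>-45)
    print('held: y at0 %.2f slope deg %.2f | top z at0 %.2f (axis +7: %.2f) slope deg %.2f | tip x %.1f'%(f[1],np.degrees(np.arctan(f[0])),g[1],g[1]+7,np.degrees(np.arctan(g[0])),np.percentile(C[m2][:,0],99.8)))
    return f,g
E
python3 - <<'E'
from h import *
s=dict(np.load('w4.npz')); held(s); T=s['P']@s['hand_eye']
g=cv2.GaussianBlur(cv2.cvtColor(s['color'],cv2.COLOR_BGR2GRAY),(3,3),0).astype(float)
C=cloud(s,T); m=(C[...,2]>78)&(C[...,2]<95)&(s['depth']>0); m[100:]=0
print('block top z',np.median(C[m][:,2]))
def sub(v,lo):
    k=np.argmax(v); 
    if 0<k<len(v)-1:
        a,b,c=v[k-1:k+2]; return lo+k+.5*(a-c)/(a-2*b+c)
    return lo+k
E=[]
for u in list(range(185,238,3))+list(range(282,410,3)):
    v=-np.gradient(g[72:96,u]); E.append([u,sub(v,72)])
Q=ray(s,E,85,T); 
vx,vy,x0,y0=cv2.fitLine(Q[:,:2].astype(np.float32),cv2.DIST_HUBER,0,.01,.01).ravel(); print('front edge dir',np.degrees(np.arctan2(vy,vx)),'pt',x0,y0)
res=(Q[:,0]-x0)*-vy+(Q[:,1]-y0)*vx; print('res',res.std())
for nm,lo,hi,sg in(('left',165,190,1),('right',405,435,-1)):
    E=[[sub(sg*np.gradient(g[w,lo:hi]),lo),w] for w in range(5,74,3)]
    Q=ray(s,E,85,T); a,b,c,d=cv2.fitLine(Q[:,:2].astype(np.float32),cv2.DIST_HUBER,0,.01,.01).ravel(); print(nm,np.degrees(np.arctan2(b,a)),c,d)
    t=np.linalg.solve(np.array([[vx,-a],[vy,-b]]),[c-x0,d-y0]); print(' corner',x0+vx*t[0],y0+vy*t[0])
E
```

```text
held: y at0 -0.19 slope deg -0.00 | top z at0 -23.81 (axis +7: -16.81) slope deg 0.04 | tip x 109.9
block top z 84.94462867876845
front edge dir 7.7388377 pt 558.645 150.34933
res 0.14371077098462162
left -82.251724 446.1531 172.29128
 corner 451.12665 135.73807
right -82.35776 644.10376 201.13469
 corner 649.2657 162.66428
```

```bash
python3 - <<'E'
from h import *
plan([((542.4,22,60),97.74)],-1,[8])
E
```

```text
[[-1, -3.3, 0.5, 17.5, -0.001, 0.0, 0.025], [-1, -3.3, 0.5, 17.5, -0.001, 0.0, 0.025], [-1, -3.3, 0.5, 17.4, -0.001, 0.0, 0.025], [-1, -3.4, 0.5, 17.5, -0.001, 0.001, 0.025], [-1, -3.3, 0.5, 17.4, -0.001, 0.0, 0.025], [-1, -3.4, 0.5, 17.5, -0.0, 0.001, 0.025], [-1, -3.3, 0.5, 17.4, -0.001, 0.0, 0.025], [-1, -3.4, 0.6, 17.5, -0.0, 0.001, 0.026]]
end [542.5  22.   60. ]
```

Emit:
apply_moves:
  steps:
    - [-1,-5,0.5,15,0,0,0.025]
    - [-1,-5,0.5,20,0,0,0.025]
    - [-1,-5,0.5,25,0,0,0.025]
    - [-1,-5,0.5,25,0,0,0.025]
    - [-1,-3,0.5,25,0,0,0.03]
    - [-1,-2,0.5,20,0,0,0.03]
    - [-1,-1.5,0.5,10,0,0,0.03]
    - [-1,0,0.6,0,0,0,0.03]

```text
time: 7.65
tool_pos: [540.9, 21.8, 57.3]
tcp_rot: [-179.8, -0.0, 97.6]
ft_force: [-0.8, -0.1, -1.4]
finger_gap: 12.2
grip_force: 68.3
```

Emit:
apply_moves:
  steps:
    - [-1,0,0,10,0,0,0]
    - [-1,0,0,10,0,0,0]
    - [-1,0,0,5,0,0,0]
    - [-1,0,0,0,0,0,0]
    - [-1,0,0,0,0,0,0]
    - [-1,0,0,0,0,0,0]
    - [-1,0,0,0,0,0,0]
    - [-1,0,0,0,0,0,0]

```text
time: 8.45
tool_pos: [543.1, 22.6, 35.2]
tcp_rot: [180.0, 0.0, 97.7]
ft_force: [-0.3, -1.0, -1.2]
finger_gap: 12.0
grip_force: 68.3
```

```bash
python3 - <<'E'
from h import *
s=wl('w5'); held(s); plan([((542.4,22,33.2),97.74)],-1,[1])
E
```

```text
[543.1  22.6  35.2] [1.7996e+02 1.0000e-02 9.7660e+01] 11.955234480188372 68.32001192495227 [-0.3 -1.  -1.2]
held: y at0 -0.22 slope deg 0.02 | top z at0 -23.80 (axis +7: -16.80) slope deg 0.06 | tip x 125.0
[[-1, -0.5, -0.7, 1.9, 0.005, 0.001, -0.017]]
end [542.4  22.   33.2]
```

Emit:
apply_moves:
  steps:
    - [-1,0,-0.6,1.8,0,0,0]
    - [-1,3,0,0,0,0,0]
    - [-1,5,0,0,0,0,0]
    - [-1,5,0,0,0,0,0]
    - [-1,4,0,0,0,0,0]
    - [-1,4,0,0,0,0,0]
    - [-1,4,0,0,0,0,0]
    - [-1,0,0,0,0,0,0]

```text
time: 9.3
tool_pos: [538.8, 47.9, 33.0]
tcp_rot: [-180.0, -0.0, 97.7]
ft_force: [-0.4, -0.3, -0.9]
finger_gap: 11.9
grip_force: 68.3
```

```bash
python3 - <<'E'
from h import *
s=wl('w6'); held(s)
E
```

```text
[538.8  47.9  33. ] [-1.800e+02 -1.000e-02  9.769e+01] 11.904735911879312 68.32204492762685 [-0.4 -0.3 -0.9]
held: y at0 -0.32 slope deg 0.13 | top z at0 -18.95 (axis +7: -11.95) slope deg -5.31 | tip x 100.1
```

Emit:
apply_moves:
  steps:
    - [-1,3,0,0,0,0,0]
    - [-1,5,0,0,0,0,0]
    - [-1,5,0,0,0,0,0]
    - [-1,5,0,0,0,0,0]
    - [-1,5,0,0,0,0,0]
    - [-1,5,0,0,0,0,0]
    - [-1,5,0,0,0,0,0]
    - [-1,5,0,0,0,0,0]

```text
time: 10.15
tool_pos: [533.7, 85.4, 33.0]
tcp_rot: [180.0, -0.0, 97.7]
ft_force: [-0.9, 0.1, -1.7]
finger_gap: 11.6
grip_force: 68.3
```

```bash
python3 -c "
from h import *
st=r.sense(); print(st['tool_pos'],st['tcp_rot'],st['ft_force'],st['wrist_torque'])
p=st['tool_pos'][:2]-[525.42,145.83]; print(p@[-.1347,.991],p@[.991,.1347])"
```

```text
[533.7482839   85.43920406  33.00761641] [ 1.79997776e+02 -6.28185947e-04  9.76582387e+01] [-0.85810056  0.1203116  -1.67555918] [-0.03528625 -0.00742825 -0.00729904]
-60.96909862167293 0.11868912755134109
```

Smooth, no contact forces. Continue in by 42 mm.

Emit:
apply_moves:
  steps:
    - [-1,6,0,0,0,0,0]
    - [-1,6,0,0,0,0,0]
    - [-1,6,0,0,0,0,0]
    - [-1,6,0,0,0,0,0]
    - [-1,6,0,0,0,0,0]
    - [-1,6,0,0,0,0,0]
    - [-1,6,0,0,0,0,0]
    - [-1,0,0,0,0,0,0]

```text
time: 10.95
tool_pos: [528.1, 127.4, 33.0]
tcp_rot: [-180.0, -0.0, 97.7]
ft_force: [-0.1, -0.3, -2.3]
finger_gap: 11.9
grip_force: 68.3
```

Emit:
apply_moves:
  steps:
    - [-0.4,0,0,0,0,0,0]
    - [-0.2,0,0,0,0,0,0]
    - [0,0,0,0,0,0,0]
    - [0,0,0,0,0,0,0]
    - [0,0,0,0,0,0,0]
    - [0,0,0,-10,0,0,0]
    - [0,0,0,-20,0,0,0]
    - [0,0,0,-25,0,0,0]

```text
time: 11.75
tool_pos: [527.3, 126.4, 88.2]
tcp_rot: [-179.9, -0.0, 97.6]
ft_force: [0.8, 0.7, -0.2]
finger_gap: 42.9
grip_force: 0.0
```

```bash
python3 -c "
from h import *
wl('w7')"
```

```text
[527.3 126.4  88.2] [-179.88   -0.     97.65] 42.88275219466361 0.0 [ 0.8  0.7 -0.2]
```

View pics/w7.png

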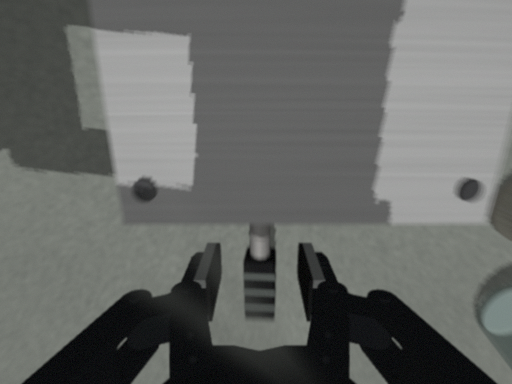

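```bash
python3 - <<'E'
from h import *
s=dict(np.load('w7.npz')); C=cloud(s,s['P']@s['hand_eye']); m=(s['depth']>0)
for a,b in((224,244),(262,275),(280,290),(295,303),(308,316)):
    q=C[a:b,250:270][m[a:b,250:270]]; print(np.median(q,0).round(1), np.percentile(q[:,2],[5,95]).round(1))
print(ray(s,[[260,262],[260,247],[260,320],[248,285],[275,285]],60,s['P']@s['hand_eye']).round(1))
m2=m.copy(); m2[:160]=0; m2[215:]=0; print('block top',np.median(C[165:215,150:450][...,2]))
plan([((525.42+.1347*64,145.83-.991*64,88),97.74)],0,[4])
E
```

```text
[528.1 123.3  54.1] [44.7 55.7]
[531.4 100.2  59.4] [58.3 60.4]
[533.1  86.7  59.3] [58.4 60.4]
[534.7  74.8  59.3] [58.2 60.3]
[536.2  63.2  59.2] [58.1 60.3]
[[530.9 105.4  60. ]
 [529.4 116.9  60. ]
 [537.6  56.1  60. ]
 [525.   85.8  60. ]
 [543.9  88.3  60. ]]
block top 84.97313135281806
[[0, -11.1, -0.6, 1.5, 0.016, -0.0, -0.004], [0, -11.2, -0.7, 1.4, 0.015, -0.0, -0.004], [0, -11.1, -0.6, 1.5, 0.016, -0.0, -0.004], [0, -11.2, -0.7, 1.4, 0.015, -0.0, -0.005]]
end [534.   82.4  88. ]
```

Emit:
apply_moves:
  steps:
    - [0,-15,0,0,0,0,0]
    - [0,-15,-0.5,0,0,0,0]
    - [0,-15,-0.3,10,0,0,0]
    - [0,0,0,20,0,0,0]
    - [0,0,0,20,0,0,0]
    - [0,0,0,8,0,0,0]
    - [0,0,0,0,0,0,0]
    - [0,0,0,0,0,0,0]

```text
time: 12.6
tool_pos: [533.3, 81.5, 29.9]
tcp_rot: [-180.0, 0.0, 97.6]
ft_force: [-0.1, -0.9, -0.2]
finger_gap: 42.8
grip_force: 0.0
```

Emit:
apply_moves:
  steps:
    - [-0.3,0,0,0,0,0,0]
    - [-1,0,0,0,0,0,0]
    - [-1,0,0,0,0,0,0]
    - [-1,0,0,0,0,0,0]
    - [-1,0,0,0,0,0,0]
    - [-1,0,0,0,0,0,0]
    - [-1,0,0,0,0,0,0]
    - [-1,0,0,0,0,0,0]
  squeeze: 50

```text
time: 13.4
tool_pos: [534.1, 81.9, 30.5]
tcp_rot: [179.9, 0.0, 97.6]
ft_force: [2.9, -1.8, 4.5]
finger_gap: 21.1
grip_force: 53.3
```

```bash
cat >> h.py <<'E'
def bor(k):
    st=r.sense(); b=np.array([550.2,149.2])+(k*50-75)*np.array([-.991,-.1347]); p=st['tool_pos'][:2]-b
    print('bore',k,'along %.1f lat(tool y) %.2f z %.1f'%(p@[-.1347,.991],p@[.991,.1347],st['tool_pos'][2]),st['tcp_rot'].round(2),st['ft_force'].round(1),st['wrist_torque'].round(2),st['finger_gap'],st['grip_force'],st['time'])
E
python3 -c "
from h import *
bor(2)"
```

```text
bore 2 along -64.5 lat(tool y) 0.00 z 30.5 [179.92   0.    97.65] [ 2.9 -1.8  4.5] [ 0.16 -0.43 -0.22] 21.148620067190357 53.263142108917236 13.4
```

Emit:
apply_moves:
  steps:
    - [-1,0,0,-1,0,0,0]
    - [-1,3,0,0,0,0,0]
    - [-1,5,0,0,0,0,0]
    - [-1,5,0,0,0,0,0]
    - [-1,5,0,0,0,0,0]
    - [-1,5,0,0,0,0,0]
    - [-1,5,0,0,0,0,0]
    - [-1,4,0,0,0,0,0]

```text
time: 14.2
tool_pos: [529.1, 114.0, 31.1]
tcp_rot: [180.0, 0.0, 97.7]
ft_force: [2.1, -4.1, 5.3]
finger_gap: 21.3
grip_force: 53.3
```

```bash
python3 -c "
from h import *
bor(2)"
```

```text
bore 2 along -32.0 lat(tool y) -0.63 z 31.1 [1.800e+02 1.000e-02 9.767e+01] [ 2.1 -4.1  5.3] [-0.62 -0.27  0.03] 21.340651155091873 53.3495968580246 14.2
```

Emit:
apply_moves:
  steps:
    - [-1,1,0.2,0,0,0,0]
    - [-1,1,0.2,0,0,0,0]
    - [-1,1,0,0,0,0,0]
    - [-1,1,0,0,0,0,0]
    - [-1,1,0,0,0,0,0]
    - [-1,1,0,0,0,0,0]
    - [-1,0,0,0,0,0,0]
    - [-1,0,0,0,0,0,0]

```text
time: 15.0
tool_pos: [528.6, 119.8, 31.1]
tcp_rot: [-180.0, 0.0, 97.7]
ft_force: [-1.1, -4.0, 5.5]
finger_gap: 21.2
grip_force: 53.5
```

```bash
python3 -c "
from h import *
bor(2)"
```

```text
bore 2 along -26.3 lat(tool y) -0.39 z 31.1 [-1.7998e+02  1.0000e-02  9.7670e+01] [-1.1 -4.   5.5] [-0.49 -0.12 -0.  ] 21.209290722422757 53.493919372558594 15.0
```

Emit:
apply_moves:
  steps:
    - [-1,0.7,0,0,0,0,0]
    - [-1,0.7,0,0,0,0,0]
    - [-1,0.7,0,0,0,0,0]
    - [-1,0.7,0,0,0,0,0]
    - [-1,0,0,0,0,0,0]
    - [-1,0,0,0,0,0,0]
    - [-1,0,0,0,0,0,0]
    - [-1,0,0,0,0,0,0]

```text
time: 15.8
tool_pos: [528.4, 120.6, 31.2]
tcp_rot: [-180.0, 0.2, 97.6]
ft_force: [0.6, -14.1, 7.2]
finger_gap: 21.2
grip_force: 53.7
```

```bash
python3 -c "
from h import *
bor(2)"
```

```text
bore 2 along -25.4 lat(tool y) -0.41 z 31.2 [-1.7997e+02  1.7000e-01  9.7650e+01] [  0.6 -14.1   7.2] [-1.95 -0.09  0.04] 21.223687007258125 53.66320788860321 15.8
```

Emit:
apply_moves:
  steps:
    - [-1,-1,0,0,0,0,0]
    - [-0.4,0,0,0,0,0,0]
    - [-0.2,0,0,0,0,0,0]
    - [0,0,0,0,0,0,0]
    - [0,0,0,0,0,0,0]
    - [0,0,0,0,0,0,0]
    - [0,0,0,-10,0,0,0]
    - [0,0,0,-25,0,0,0]

```text
time: 16.6
tool_pos: [526.3, 121.2, 64.4]
tcp_rot: [-179.7, -0.0, 97.7]
ft_force: [0.3, -0.1, 0.0]
finger_gap: 42.6
grip_force: 0.0
```

Emit:
apply_moves:
  steps:
    - [0,-5,0,-30,0,0,0]
    - [0,-20,0,-30,0,0,0]
    - [0,-30,0,-30,0,0,0]
    - [0,-30,0,-30,0,0,0]
    - [0,-30,0,-30,0,0,0]
    - [0,-30,0,-10,0,0,0]
    - [0,0,0,0,0,0,0]
    - [0,0,0,0,0,0,0]

```text
time: 17.4
tool_pos: [547.9, -22.7, 226.8]
tcp_rot: [179.9, -0.0, 97.6]
ft_force: [-0.6, 0.4, -0.7]
finger_gap: 42.7
grip_force: 0.0
```

```bash
python3 - <<'E'
from h import *
s=wl('w8'); t=save('top','pics/top2.png'); np.savez('top2.npz',**t)
a=cv2.resize(t['color'][130:240,140:390],None,fx=2,fy=2); b=s['color']
cv2.imwrite('pics/v8.png',np.vstack([cv2.copyMakeBorder(a,0,0,0,12,0),b]))
E
```

```text
[547.9 -22.7 226.8] [ 1.7994e+02 -1.0000e-02  9.7560e+01] 42.65022499829574 0.0 [-0.6  0.4 -0.7]
```

View pics/v8.png

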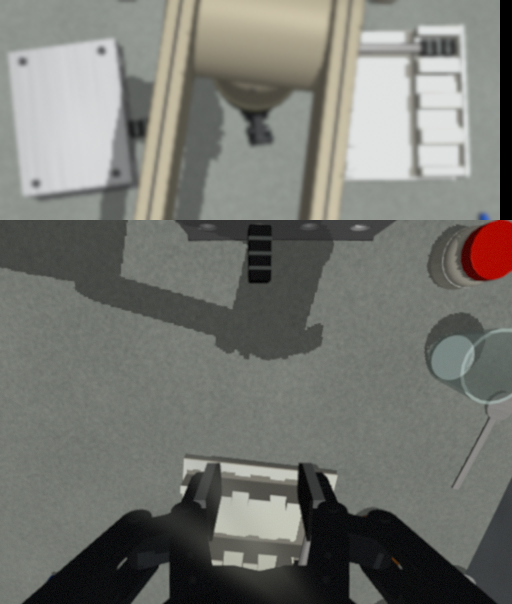

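```bash
python3 - <<'E'
from h import *
plan([((642.5,-247,100),90.4)],0,[8])
E
```

```text
[[0, -29.5, 8.1, 15.6, -0.002, -0.001, 0.182], [0, -29.4, 8.5, 15.7, -0.002, -0.001, 0.182], [0, -29.3, 9.0, 15.7, -0.002, -0.001, 0.182], [0, -29.1, 9.4, 15.6, -0.001, -0.001, 0.182], [0, -29.0, 9.9, 15.7, -0.002, -0.001, 0.182], [0, -28.8, 10.4, 15.7, -0.001, -0.001, 0.182], [0, -28.6, 10.8, 15.6, -0.002, -0.001, 0.181], [0, -28.4, 11.2, 15.7, -0.001, -0.0, 0.182]]
end [ 642.5 -247.   100. ]
```

Emit:
apply_moves:
  steps:
    - [0,-29.5,8,10,0,0,0.18]
    - [0,-29.5,8.5,10,0,0,0.18]
    - [0,-29.5,9,15,0,0,0.18]
    - [0,-29,9.5,15,0,0,0.18]
    - [0,-29,10,20,0,0,0.18]
    - [0,-29,10,20,0,0,0.18]
    - [0,-28.5,11,20,0,0,0.18]
    - [0,-28.5,11,15,0,0,0.18]

```text
time: 18.3
tool_pos: [642.5, -247.1, 98.1]
tcp_rot: [-179.8, -0.1, 90.5]
ft_force: [0.2, -0.5, -0.1]
finger_gap: 42.3
grip_force: 0.0
```

Emit:
apply_moves:
  steps:
    - [0,0,0,0,0,0,0]
    - [0,0,0,0,0,0,0]
    - [0,0,0,0,0,0,0]
    - [0,0,0,0,0,0,0]
    - [0,0,0,0,0,0,0]
    - [0,0,0,0,0,0,0]
    - [0,0,0,0,0,0,0]
    - [0,0,0,0,0,0,0]

```text
time: 19.1
tool_pos: [642.9, -248.1, 101.2]
tcp_rot: [180.0, 0.0, 90.5]
ft_force: [0.6, -0.3, -0.8]
finger_gap: 42.7
grip_force: 0.0
```

```bash
python3 - <<'E'
from h import *
s=wl('w9'); T=s['P']@s['hand_eye']; C=cloud(s,T)
m=(s['depth']>0)&(C[...,2]>42)&(C[...,2]<62)&(C[...,1]>-260)&(C[...,1]<-185)&(abs(C[...,0]-642)<20)
P=C[m]; print(len(P),np.percentile(P[:,2],[50,95])); vx,vy,x0,y0=cv2.fitLine(P[:,:2].astype(np.float32),cv2.DIST_HUBER,0,.01,.01).ravel(); print('x at -246',x0+vx*(-246-y0)/vy,np.degrees(np.arctan2(vy,vx)))
m=(s['depth']>0)&(C[...,2]>45)&(C[...,2]<62)&(abs(C[...,0]-642)<6); print('tip y',np.percentile(C[m][:,1],99.5))
E
```

```text
[ 642.9 -248.1  101.2] [179.99   0.    90.46] 42.705500897204644 0.0 [ 0.6 -0.3 -0.8]
2063 [55.79369551 57.36412698]
x at -246 643.05585 -89.502266
tip y -136.6115333536644
```

View pics/w9.png

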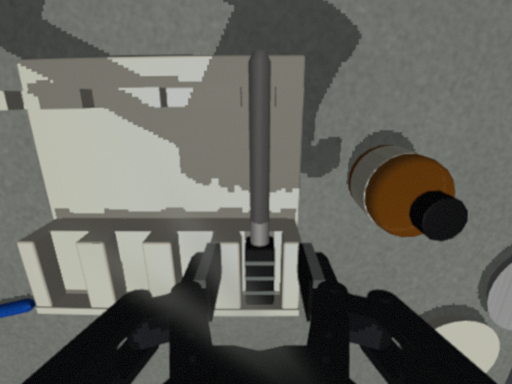

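Emit:
apply_moves:
  steps:
    - [0,2,0,10,0,0,0]
    - [0,0,0,20,0,0,0]
    - [0,0,0,20,0,0,0]
    - [0,0,0,14,0,0,0]
    - [0,0,0,5,0,0,0]
    - [0,0,0,0,0,0,0]
    - [0,0,0,0,0,0,0]
    - [-0.4,0,0,0,0,0,0]

```text
time: 19.95
tool_pos: [643.8, -246.6, 33.4]
tcp_rot: [179.9, 0.1, 90.5]
ft_force: [0.6, 0.3, -0.3]
finger_gap: 29.5
grip_force: 0.0
```

Emit:
apply_moves:
  steps:
    - [-1,0,0,0,0,0,0]
    - [-1,0,0,0,0,0,0]
    - [-1,0,0,0,0,0,0]
    - [-1,0,0,0,0,0,0]
    - [-1,0,0,0,0,0,0]
    - [-1,0,0,0,0,0,0]
    - [-1,0,0,0,0,0,0]
    - [-1,0,0,0,0,0,0]
  squeeze: 70

```text
time: 20.75
tool_pos: [643.7, -246.6, 33.4]
tcp_rot: [179.9, 0.0, 90.5]
ft_force: [-0.5, -0.0, 6.4]
finger_gap: 11.8
grip_force: 68.6
```

Emit:
apply_moves:
  steps:
    - [-1,0,0,-3,0,0,0]
    - [-1,0,0,-6,0,0,0]
    - [-1,0,0,-10,0,0,0]
    - [-1,0,0,-15,0,0,0]
    - [-1,0,0,-20,0,0,0]
    - [-1,0,0,-15,0,0,0]
    - [-1,0,0,0,0,0,0]
    - [-1,0,0,0,0,0,0]

```text
time: 21.55
tool_pos: [643.3, -246.4, 101.8]
tcp_rot: [179.9, 0.0, 90.5]
ft_force: [-0.7, 0.2, -1.8]
finger_gap: 11.8
grip_force: 68.3
```

```bash
python3 - <<'E'
from h import *
s=wl('w10'); held(s)
b=np.array([550.2,149.2])+75*np.array([.991,.1347]); d=np.array([-.1347,.991])
print(b); p=b-125*d+.2*np.array([.991,.1347]); print(p)
plan([((p[0],p[1],110),97.74)],-1,[16])
E
```

```text
[ 643.3 -246.4  101.8] [1.7993e+02 4.0000e-02 9.0450e+01] 11.797073885870002 68.25820913538337 [-0.7  0.2 -1.8]
held: y at0 -0.30 slope deg 0.17 | top z at0 -23.40 (axis +7: -16.40) slope deg 0.08 | tip x 110.9
[624.525  159.3025]
[641.5607   35.45444]
[[-1, 17.6, 0.1, -0.6, -0.0, -0.0, -0.091], [-1, 17.6, 0.2, -0.6, -0.0, -0.0, -0.091], [-1, 17.6, 0.4, -0.6, -0.0, -0.0, -0.091], [-1, 17.6, 0.5, -0.6, -0.0, -0.0, -0.091], [-1, 17.6, 0.6, -0.6, -0.0, -0.0, -0.091], [-1, 17.6, 0.8, -0.6, -0.0, -0.0, -0.091], [-1, 17.6, 0.9, -0.6, -0.001, -0.0, -0.091], [-1, 17.6, 1.0, -0.6, -0.0, -0.0, -0.091]]
[[-1, 17.5, 1.2, -0.6, -0.001, -0.0, -0.091], [-1, 17.5, 1.3, -0.6, -0.0, -0.0, -0.091], [-1, 17.5, 1.5, -0.6, -0.001, -0.0, -0.091], [-1, 17.5, 1.6, -0.6, -0.0, -0.001, -0.091], [-1, 17.5, 1.7, -0.6, -0.001, -0.0, -0.091], [-1, 17.5, 1.9, -0.5, -0.0, -0.001, -0.092], [-1, 17.5, 2.0, -0.6, -0.001, -0.0, -0.091], [-1, 17.5, 2.2, -0.5, -0.0, -0.001, -0.092]]
end [641.5  35.5 110. ]
```

Emit:
apply_moves:
  steps:
    - [-1,8,0,0,0,0,-0.05]
    - [-1,18,0,0,0,0,-0.1]
    - [-1,20,0,0,0,0,-0.1]
    - [-1,20,0.5,0,0,0,-0.1]
    - [-1,20,0.7,0,0,0,-0.1]
    - [-1,20,0.8,0,0,0,-0.1]
    - [-1,20,1,0,0,0,-0.1]
    - [-1,20,1,0,0,0,-0.1]

```text
time: 22.4
tool_pos: [641.5, -98.1, 101.1]
tcp_rot: [180.0, 0.0, 94.3]
ft_force: [0.3, 0.1, -3.0]
finger_gap: 12.0
grip_force: 68.3
```

Emit:
apply_moves:
  steps:
    - [-1,20,1,0,0,0,-0.1]
    - [-1,20,1.5,0,0,0,-0.1]
    - [-1,20,1.5,0,0,0,-0.1]
    - [-1,20,2,0,0,0,-0.1]
    - [-1,20,2,0,0,0,-0.1]
    - [-1,18,2,0,0,0,-0.1]
    - [-1,13,2,0,0,0,-0.1]
    - [-1,4,1,0,0,0,0]

```text
time: 23.2
tool_pos: [641.0, 37.4, 101.0]
tcp_rot: [180.0, -0.0, 97.8]
ft_force: [0.2, -1.2, -3.0]
finger_gap: 11.7
grip_force: 68.3
```

Emit:
apply_moves:
  steps:
    - [-1,0,0,20,0,0,0]
    - [-1,0,0,20,0,0,0]
    - [-1,0,0,17,0,0,0]
    - [-1,0,0,8,0,0,0]
    - [-1,0,0,0,0,0,0]
    - [-1,0,0,0,0,0,0]
    - [-1,0,0,0,0,0,0]
    - [-1,0,0,0,0,0,0]

```text
time: 24.0
tool_pos: [642.0, 35.5, 37.2]
tcp_rot: [179.9, 0.0, 97.7]
ft_force: [0.1, -0.2, -2.2]
finger_gap: 11.7
grip_force: 68.3
```

```bash
python3 - <<'E'
from h import *
s=wl('w11'); held(s); bor(0)
T=s['P']@s['hand_eye']; C=cloud(s,T); q=C[(s['depth']>0)&(C[...,2]>78)&(C[...,2]<92)&(C[...,1]>150)]; print('blk top',np.median(q[:,2]))
plan([((641.56,35.45,33.4),97.74)],-1,[1])
E
```

```text
[642.   35.5  37.2] [1.7989e+02 2.0000e-02 9.7700e+01] 11.685502357980091 68.31592520931736 [ 0.1 -0.2 -2.2]
held: y at0 -0.26 slope deg 0.23 | top z at0 -23.54 (axis +7: -16.54) slope deg 0.20 | tip x 125.5
bore 0 along -125.0 lat(tool y) 0.48 z 37.1 [1.799e+02 2.000e-02 9.770e+01] [-0.5  0.5 -1.5] [-0.03  0.01 -0.01] 11.828552453875146 68.31608534557745 24.05
blk top nan
[[-1, -0.0, -0.3, 3.7, 0.02, 0.003, -0.008]]
end [641.5  35.5  33.4]
  return _methods._mean(a, axis=axis, dtype=dtype,
  ret = ret.dtype.type(ret / rcount)
```

Emit:
apply_moves:
  steps:
    - [-1,0,-0.5,3.7,0,0,0]
    - [-1,3,0,0,0,0,0]
    - [-1,5,0,0,0,0,0]
    - [-1,5,0,0,0,0,0]
    - [-1,4,0,0,0,0,0]
    - [-1,4,0,0,0,0,0]
    - [-1,4,0,0,0,0,0]
    - [-1,0,0,0,0,0,0]

```text
time: 24.85
tool_pos: [637.2, 61.0, 32.4]
tcp_rot: [180.0, -0.0, 97.7]
ft_force: [-0.3, 0.8, -2.5]
finger_gap: 11.9
grip_force: 68.3
```

```bash
python3 -c "
from h import *
bor(0)"
```

```text
bore 0 along -99.1 lat(tool y) -0.71 z 32.4 [ 1.7999e+02 -1.0000e-02  9.7740e+01] [-0.3  0.8 -2.5] [-0.05 -0.04 -0.02] 11.885016040897694 68.3333700383082 24.85
```

Emit:
apply_moves:
  steps:
    - [-1,0,0.7,-0.8,0,0,0]
    - [-1,3,0,0,0,0,0]
    - [-1,5,0,0,0,0,0]
    - [-1,5,0,0,0,0,0]
    - [-1,5,0,0,0,0,0]
    - [-1,5,0,0,0,0,0]
    - [-1,5,0,0,0,0,0]
    - [-1,5,0,0,0,0,0]

```text
time: 25.65
tool_pos: [633.4, 93.6, 33.1]
tcp_rot: [-180.0, -0.0, 97.7]
ft_force: [0.7, 0.3, -2.0]
finger_gap: 11.7
grip_force: 68.3
```

```bash
python3 -c "
from h import *
bor(0)"
```

```text
bore 0 along -66.3 lat(tool y) -0.09 z 33.1 [-180.     -0.     97.72] [ 0.7  0.3 -2. ] [-0.1  -0.04 -0.  ] 11.723456485448471 68.32916501211002 25.65
```

Emit:
apply_moves:
  steps:
    - [-1,6,0,0,0,0,0]
    - [-1,7,0,0,0,0,0]
    - [-1,7,0,0,0,0,0]
    - [-1,7,0,0,0,0,0]
    - [-1,7,0,0,0,0,0]
    - [-1,7,0,0,0,0,0]
    - [-1,7,0,0,0,0,0]
    - [-1,0,0,0,0,0,0]

```text
time: 26.45
tool_pos: [626.8, 141.7, 33.1]
tcp_rot: [-180.0, -0.0, 97.8]
ft_force: [-0.8, -0.3, -0.6]
finger_gap: 11.5
grip_force: 68.3
```

Emit:
apply_moves:
  steps:
    - [-0.4,0,0,0,0,0,0]
    - [-0.2,0,0,0,0,0,0]
    - [0,0,0,0,0,0,0]
    - [0,0,0,0,0,0,0]
    - [0,0,0,0,0,0,0]
    - [0,0,0,-10,0,0,0]
    - [0,0,0,-20,0,0,0]
    - [0,0,0,-25,0,0,0]

```text
time: 27.25
tool_pos: [626.1, 140.4, 88.1]
tcp_rot: [-179.9, 0.0, 97.7]
ft_force: [0.3, 0.5, -0.4]
finger_gap: 42.3
grip_force: 0.0
```

```bash
python3 - <<'E'
from h import *
s=wl('w12'); bor(0); T=s['P']@s['hand_eye']; C=cloud(s,T); m=(s['depth']>0)
for a,b in((224,244),(262,275),(280,290),(295,303),(308,316)):
    q=C[a:b,252:268][m[a:b,252:268]]; print(np.median(q,0).round(1))
E
```

```text
[626.1 140.4  88.1] [-179.87    0.     97.7 ] 42.27119617577011 0.0 [ 0.3  0.5 -0.4]
bore 0 along -18.8 lat(tool y) 2.41 z 94.3 [179.67  -0.    97.7 ] [3.8 0.8 4.5] [-0.01 -0.1   0.01] 42.719444908525524 0.0 27.3
[626.8 138.   54.5]
[630.1 114.3  59.4]
[631.9 100.9  59.3]
[633.5  89.1  59.3]
[635.1  77.4  59.3]
```

View pics/w12.png

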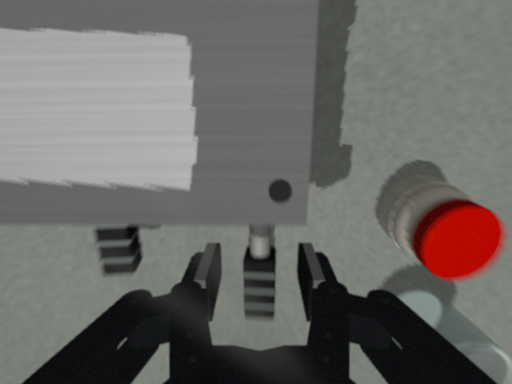

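Emit:
apply_moves:
  steps:
    - [0,-15,0,0,0,0,0]
    - [0,-15,0,0,0,0,0]
    - [0,-15,0,10,0,0,0]
    - [0,0,0,20,0,0,0]
    - [0,0,0,20,0,0,0]
    - [0,0,0,8,0,0,0]
    - [0,0,0,0,0,0,0]
    - [0,0,0,0,0,0,0]

```text
time: 28.1
tool_pos: [633.0, 95.6, 30.0]
tcp_rot: [-180.0, 0.0, 97.7]
ft_force: [0.6, -0.2, 1.1]
finger_gap: 42.7
grip_force: 0.0
```

```bash
python3 -c "
from h import *
bor(0)"
```

```text
bore 0 along -64.3 lat(tool y) -0.16 z 30.0 [-179.97    0.     97.68] [ 0.6 -0.2  1.1] [-0.03 -0.   -0.07] 42.714328692784434 0.0 28.1
```

Emit:
apply_moves:
  steps:
    - [-0.3,0,0,0,0,0,0]
    - [-1,0,0,0,0,0,0]
    - [-1,0,0,0,0,0,0]
    - [-1,0,0,0,0,0,0]
    - [-1,0,0,0,0,0,0]
    - [-1,0,0,0,0,0,0]
    - [-1,0,0,0,0,0,0]
    - [-1,0,0,-1,0,0,0]
  squeeze: 50

```text
time: 28.9
tool_pos: [633.7, 96.1, 31.6]
tcp_rot: [179.9, -0.0, 97.7]
ft_force: [1.5, 0.4, 0.3]
finger_gap: 21.0
grip_force: 52.1
```

Emit:
apply_moves:
  steps:
    - [-1,3,0,0,0,0,0]
    - [-1,5,0,0,0,0,0]
    - [-1,5,0,0,0,0,0]
    - [-1,5,0,0,0,0,0]
    - [-1,5,0,0,0,0,0]
    - [-1,5,0,0,0,0,0]
    - [-1,4,0,0,0,0,0]
    - [-1,0,0,0,0,0,0]

```text
time: 29.7
tool_pos: [629.0, 128.4, 31.7]
tcp_rot: [180.0, 0.0, 97.7]
ft_force: [0.8, -2.3, 6.5]
finger_gap: 20.9
grip_force: 52.9
```

```bash
python3 -c "
from h import *
bor(0)"
```

```text
bore 0 along -31.2 lat(tool y) 0.30 z 31.7 [1.7996e+02 1.0000e-02 9.7730e+01] [ 0.8 -2.3  6.5] [-0.23 -0.03  0.01] 20.865257473458055 52.94992983341217 29.7
```

Emit:
apply_moves:
  steps:
    - [-1,1,0,0,0,0,0]
    - [-1,1,0,0,0,0,0]
    - [-1,1,0,0,0,0,0]
    - [-1,1,0,0,0,0,0]
    - [-1,1,0,0,0,0,0]
    - [-1,1,0,0,0,0,0]
    - [-1,0,0,0,0,0,0]
    - [-1,0,0,0,0,0,0]

```text
time: 30.5
tool_pos: [628.4, 133.1, 31.8]
tcp_rot: [180.0, 0.1, 97.7]
ft_force: [0.2, -6.9, 8.1]
finger_gap: 21.1
grip_force: 53.1
```

```bash
python3 -c "
from h import *
bor(0)"
```

```text
bore 0 along -26.4 lat(tool y) 0.30 z 31.8 [1.7996e+02 8.0000e-02 9.7700e+01] [ 0.2 -6.9  8.1] [-1.06  0.01  0.06] 21.146390790473948 53.12790334224701 30.5
```

Emit:
apply_moves:
  steps:
    - [-1,0.7,0,0,0,0,0]
    - [-1,0.7,0,0,0,0,0]
    - [-1,0.7,0,0,0,0,0]
    - [-1,0,0,0,0,0,0]
    - [-1,0,0,0,0,0,0]
    - [-1,0,0,0,0,0,0]
    - [-1,0,0,0,0,0,0]
    - [-1,0,0,0,0,0,0]

```text
time: 31.3
tool_pos: [628.4, 133.2, 31.8]
tcp_rot: [180.0, 0.2, 97.7]
ft_force: [0.8, -16.0, 8.2]
finger_gap: 21.0
grip_force: 53.3
```

```bash
python3 -c "
from h import *
bor(0)"
```

```text
bore 0 along -26.4 lat(tool y) 0.29 z 31.8 [179.98   0.23  97.67] [  0.8 -16.    8.2] [-2.25  0.02  0.03] 21.012751930777537 53.27221870422363 31.3
```

Emit:
apply_moves:
  steps:
    - [-1,-1,0,0,0,0,0]
    - [-0.4,0,0,0,0,0,0]
    - [-0.2,0,0,0,0,0,0]
    - [0,0,0,0,0,0,0]
    - [0,0,0,0,0,0,0]
    - [0,0,0,0,0,0,0]
    - [0,0,0,-10,0,0,0]
    - [0,0,0,-25,0,0,0]

```text
time: 32.1
tool_pos: [625.6, 134.6, 64.0]
tcp_rot: [-179.7, -0.0, 97.7]
ft_force: [-0.1, 0.3, -0.5]
finger_gap: 42.8
grip_force: 0.0
```

Emit:
apply_moves:
  steps:
    - [0,-5,-5,-30,0,0,0]
    - [0,-20,-10,-30,0,0,0]
    - [0,-25,-10,-30,0,0,0]
    - [0,-25,-10,-30,0,0,0]
    - [0,-15,-10,-20,0,0,0]
    - [0,0,0,0,0,0,0]
    - [0,0,0,0,0,0,0]
    - [0,0,0,0,0,0,0]

```text
time: 32.9
tool_pos: [594.8, 40.3, 204.8]
tcp_rot: [-179.9, -0.0, 97.7]
ft_force: [-1.1, -0.1, -0.6]
finger_gap: 42.6
grip_force: 0.0
```

```bash
python3 - <<'E'
from h import *
s=wl('w13'); T=s['P']@s['hand_eye']; C=cloud(s,T)
e=np.array([.991,.1347]); d=np.array([-.1347,.991])
L=(C[...,:2]-[550.2,149.2]); a=L@d; l=L@e
for k in (0,2):
    m=(s['depth']>0)&(abs(l-(75-50*k))<15)&(C[...,2]>50)&(C[...,2]<66)&(a<-3)&(a>-130)
    print(k,m.sum(),'handle along',np.percentile(a[m],[1,99]).round(1),'lat',np.percentile(l[m],[2,98]).round(1),'z',np.median(C[m][:,2]))
E
```

```text
[594.8  40.3 204.8] [-1.799e+02 -4.000e-02  9.773e+01] 42.63372022710198 0.0 [-1.1 -0.1 -0.6]
0 1248 handle along [-49.1  -3.7] lat [64.6 86.3] z 59.37454400902021
2 1205 handle along [-49.   -3.7] lat [-33.7 -12.5] z 59.382567719212375
```

View pics/w13.png

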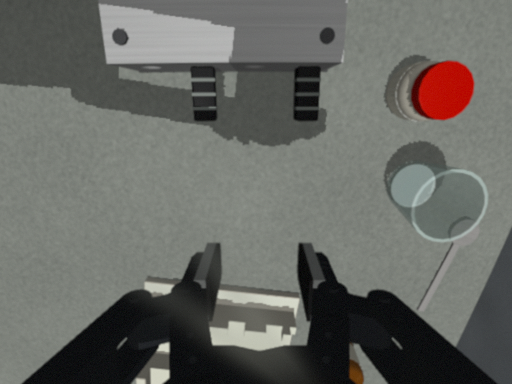

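```bash
python3 - <<'E'
from h import *
plan([((532,310,220),97.74)],-1,[8])
E
```

```text
[[-1, 34.4, -3.2, -1.9, -0.004, -0.001, 0.0], [-1, 34.5, -3.2, -1.9, -0.003, -0.001, 0.0], [-1, 34.4, -3.2, -1.9, -0.004, -0.001, 0.0], [-1, 34.5, -3.2, -1.9, -0.003, -0.001, 0.0], [-1, 34.4, -3.2, -1.9, -0.004, -0.001, 0.0], [-1, 34.5, -3.2, -2.0, -0.003, -0.001, 0.001], [-1, 34.4, -3.3, -2.0, -0.004, -0.001, 0.0], [-1, 34.5, -3.2, -1.9, -0.003, -0.001, 0.001]]
end [532. 310. 220.]
```

Emit:
apply_moves:
  steps:
    - [-1,15,-3,-3,0,0,0]
    - [-1,35,-3,-3,0,0,0]
    - [-1,38,-3,-3,0,0,0]
    - [-1,38,-3,-3,0,0,0]
    - [-1,38,-3,-3,0,0,0]
    - [-1,38,-3,0,0,0,0]
    - [-1,35,-4,0,0,0,0]
    - [-1,25,-4,0,0,0,0]

```text
time: 33.75
tool_pos: [532.4, 299.3, 220.3]
tcp_rot: [-179.9, -0.0, 97.9]
ft_force: [-0.5, -0.6, -1.1]
finger_gap: 0.3
grip_force: 0.0
```

Emit:
apply_moves:
  steps:
    - [-1,13,0,0,0,0,0]
    - [-1,0,0,0,0,0,0]
    - [-1,0,0,0,0,0,0]
    - [-1,0,0,0,0,0,0]
    - [-1,0,0,0,0,0,0]
    - [-1,0,0,0,0,0,0]
    - [-1,0,0,0,0,0,0]
    - [-1,0,0,0,0,0,0]

```text
time: 34.55
tool_pos: [532.8, 308.3, 221.2]
tcp_rot: [180.0, -0.0, 97.7]
ft_force: [-0.0, -0.0, -0.1]
finger_gap: -0.2
grip_force: 0.0
```

```bash
python3 - <<'E'
from h import *
s=wl('w14'); T=s['P']@s['hand_eye']; C=cloud(s,T)
m=(s['depth']>0)&(C[...,2]>62)&(C[...,2]<82)&(np.hypot(C[...,0]-522,C[...,1]-389)<45)
P=C[m]; print(len(P),np.median(P,0).round(1),cv2.minEnclosingCircle(P[:,:2].astype(np.float32)))
p=cv2.minEnclosingCircle(P[:,:2].astype(np.float32))[0]
plan([((p[0],p[1],110),97.74)],-1,[8])
E
```

```text
[532.8 308.3 221.2] [179.99  -0.    97.67] -0.24882316633899174 0.0 [-0.  -0.  -0.1]
1326 [520.9 389.7  71.8] ((520.568603515625, 389.34527587890625), 20.009586334228516)
[[-1, 10.2, -0.2, 13.9, 0.0, -0.0, -0.001], [-1, 10.2, -0.2, 13.9, 0.0, -0.0, -0.001], [-1, 10.2, -0.1, 13.9, 0.0, -0.0, -0.002], [-1, 10.2, -0.1, 13.9, 0.0, -0.0, -0.001], [-1, 10.3, -0.2, 13.9, 0.0, -0.0, -0.002], [-1, 10.2, -0.1, 13.9, 0.0, -0.0, -0.001], [-1, 10.3, -0.2, 13.9, 0.0, -0.0, -0.002], [-1, 10.2, -0.1, 13.8, 0.0, -0.0, -0.001]]
end [520.6 389.3 110. ]
```

View pics/w14.png

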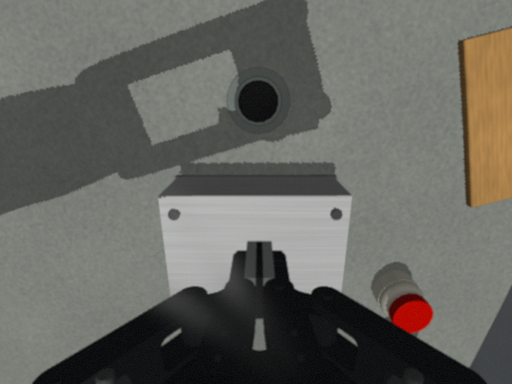

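Emit:
apply_moves:
  steps:
    - [-1,10,0,10,0,0,0]
    - [-1,12,0,15,0,0,0]
    - [-1,14,-0.2,18,0,0,0]
    - [-1,14,-0.2,18,0,0,0]
    - [-1,14,-0.2,18,0,0,0]
    - [-1,12,-0.2,18,0,0,0]
    - [-1,6,-0.4,14,0,0,0]
    - [-1,0,0,0,0,0,0]

```text
time: 35.4
tool_pos: [518.4, 389.7, 106.4]
tcp_rot: [-179.7, 0.1, 97.8]
ft_force: [-0.1, -1.0, -0.5]
finger_gap: 0.1
grip_force: 0.0
```

Emit:
apply_moves:
  steps:
    - [-1,0,0,10,0,0,0]
    - [-1,0,0,10,0,0,0]
    - [-1,0,0,5,0,0,0]
    - [-1,0,0,5,0,0,0]
    - [-1,0,0,4,0,0,0]
    - [-1,0,0,4,0,0,0]
    - [-1,0,0,4,0,0,0]
    - [-1,0,0,2,0,0,0]

```text
time: 36.2
tool_pos: [520.8, 389.7, 66.4]
tcp_rot: [180.0, -0.0, 97.7]
ft_force: [-1.5, -1.1, 5.6]
finger_gap: -0.3
grip_force: 2.7
```

```bash
python3 -c "
from h import *
bor(2);print(r.sense()['tool_pos'])"
```

```text
bore 2 along 242.3 lat(tool y) 28.27 z 66.4 [179.96  -0.    97.7 ] [-1.5 -1.1  5.6] [-0.36  0.37  0.01] -0.34072178755647786 2.683826833963394 36.2
[520.80193517 389.72079716  66.4343525 ]
```

Pressing has begun (5.6 N); about 9.5 mm remains to the stop.

Emit:
apply_moves:
  steps:
    - [-1,0,0,2,0,0,0]
    - [-1,0,0,2,0,0,0]
    - [-1,0,0,2,0,0,0]
    - [-1,0,0,2,0,0,0]
    - [-1,0,0,1,0,0,0]
    - [-1,0,0,1,0,0,0]
    - [-1,0,0,0,0,0,0]
    - [-1,0,0,0,0,0,0]

```text
time: 37.0
tool_pos: [520.8, 389.8, 57.4]
tcp_rot: [180.0, -0.0, 97.7]
ft_force: [-4.0, -2.5, 8.4]
finger_gap: -0.2
grip_force: 4.8
```

Emit:
apply_moves:
  steps:
    - [-1,0,0,0.7,0,0,0]
    - [-1,0,0,0.7,0,0,0]
    - [-1,0,0,0.7,0,0,0]
    - [-1,0,0,0,0,0,0]
    - [-1,0,0,0,0,0,0]
    - [-1,0,0,0,0,0,0]
    - [-1,0,0,0,0,0,0]
    - [-1,0,0,0,0,0,0]

```text
time: 37.8
tool_pos: [521.1, 389.9, 57.0]
tcp_rot: [179.9, -0.0, 97.7]
ft_force: [-9.4, -7.8, 20.2]
finger_gap: -0.2
grip_force: 10.0
```

Emit:
apply_moves:
  steps:
    - [-1,0,0,-3,0,0,0]
    - [-1,0,0,-4,0,0,0]
    - [-1,0,0,-6,0,0,0]
    - [-1,0,0,-10,0,0,0]
    - [-1,0,0,-20,0,0,0]
    - [-1,-5,0,-30,0,0,0]
    - [-1,-10,0,-35,0,0,0]
    - [-1,-15,0,-35,0,0,0]

```text
time: 38.6
tool_pos: [523.9, 360.1, 198.0]
tcp_rot: [-180.0, -0.0, 97.8]
ft_force: [1.5, 0.0, -0.2]
finger_gap: 0.0
grip_force: 0.0
```

Emit:
apply_moves:
  steps:
    - [-1,-30,0,-15,0,0,0]
    - [-1,-40,0,-15,0,0,0]
    - [-1,-40,0,0,0,0,0]
    - [-1,-40,0,0,0,0,0]
    - [-1,-40,0,0,0,0,0]
    - [-1,-40,0,0,0,0,0]
    - [-1,-40,3,0,0,0,0]
    - [-1,-40,3,0,0,0,0]

```text
time: 39.4
tool_pos: [572.0, 52.1, 227.3]
tcp_rot: [180.0, -0.0, 97.7]
ft_force: [-0.1, 0.3, 0.5]
finger_gap: -0.2
grip_force: 0.0
```

Emit:
apply_moves:
  steps:
    - [-1,-10,0,0,0,0,0]
    - [-1,0,0,0,0,0,0]
    - [-1,0,0,0,0,0,0]
    - [-1,0,0,0,0,0,0]
    - [-1,0,0,0,0,0,0]
    - [-1,0,0,0,0,0,0]
    - [-1,0,0,0,0,0,0]
    - [-1,0,0,0,0,0,0]

```text
time: 40.2
tool_pos: [573.3, 44.0, 227.0]
tcp_rot: [180.0, -0.0, 97.7]
ft_force: [-0.6, 0.4, 0.7]
finger_gap: 0.3
grip_force: 0.0
```

```bash
python3 - <<'E'
from h import *
s=wl('w15'); T=s['P']@s['hand_eye']; C=cloud(s,T)
e=np.array([.991,.1347]); d=np.array([-.1347,.991])
L=(C[...,:2]-[550.2,149.2]); a=L@d; l=L@e
for k in (0,2):
    m=(s['depth']>0)&(abs(l-(75-50*k))<15)&(C[...,2]>50)&(C[...,2]<66)&(a<-3)&(a>-130)
    print(k,m.sum(),'handle along',np.percentile(a[m],[1,99]).round(1),'lat',np.percentile(l[m],[2,98]).round(1),'z',np.median(C[m][:,2]))
t=r.snapshot('scene'); C=cloud(t); m=(t['depth']>0)&(C[...,2]>50)&(np.hypot(C[...,0]-521,C[...,1]-389)<25); print('plunger top',np.median(C[m][:,2]))
t=r.snapshot('top'); C=cloud(t); m=(t['depth']>0)&(C[...,2]>50)&(np.hypot(C[...,0]-521,C[...,1]-389)<25); print('plunger top',np.median(C[m][:,2]))
E
```

```text
[573.3  44.  227. ] [180.    -0.    97.73] 0.296926610186766 0.0 [-0.6  0.4  0.7]
0 1066 handle along [-49.2  -3.8] lat [64.6 86.3] z 59.40041559131345
2 1007 handle along [-49.2  -3.8] lat [-33.5 -12.4] z 59.431138784710356
plunger top 71.35922325874913
plunger top 72.52017230247509
```

Both probes are home, the plunger is back up and the arm is clear, so I'm handing in.

```bash
python3 -c "
from bench import r
print(r.hand_in())"
```

```text
the job is handed in; nothing more can be done
None
```

The job is handed in: both probes in the rack are home in bores 0 and 2, the plunger was pressed to its stop and sprang back up, and I kept clear of the beaker, bottle and jar; the hand-in call gave no verdict.

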